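Test the bin's return springs and throw out the tired one

TASK

Test the three return springs standing on the tester: press each one's blue cap straight down with a load of about 13 N (never more than 17 N), so that its flange pushes the red pointer down the post (never push the pointers yourself), then let it spring back. The pointer of one spring, the tired one, will end below the white reference line: after all three are tested, take that spring by its cap and put it into the grey returns bin. Leave the two sound springs standing in their sockets and everything else where it is.

Things in the scene. Friction and masses are not known exactly. Their poses are not given: they have to be found in the camera images.
- tester: fixed aluminium tester plate, 130 (x) x 300 (y) x 25 mm; origin: centre of its underside. Sockets 39 mm wide, 8 mm deep, at x = 0, y = +95, 0, -95 mm; a spring stands in each, underside 17 mm above the cart top. At x = +41 mm behind each: a dark post 8 x 14 mm, top 90 mm above the cart top, with a sliding red pointer and a white line (3 mm high, middle at 56.5 mm)
- pointer_1: red drag pointer on the post at y = +95 mm of the tester: a collar 14 x 26 x 5 mm with a 12 mm wide tongue reaching 25 mm towards the spring; origin at the collar's centre. At its highest 74.5 mm above the cart top, 2 mm below a free spring's flange, which pushes it down; it stays where it was left (drag under 1 N). At 56.5 mm it is level with the white line
- pointer_2: red drag pointer on the post at y = 0 of the tester: a collar 14 x 26 x 5 mm with a 12 mm wide tongue reaching 25 mm towards the spring; origin at the collar's centre. At its highest 74.5 mm above the cart top, 2 mm below a free spring's flange, which pushes it down; it stays where it was left (drag under 1 N). At 56.5 mm it is level with the white line
- pointer_3: red drag pointer on the post at y = -95 mm of the tester: a collar 14 x 26 x 5 mm with a 12 mm wide tongue reaching 25 mm towards the spring; origin at the collar's centre. At its highest 74.5 mm above the cart top, 2 mm below a free spring's flange, which pushes it down; it stays where it was left (drag under 1 N). At 56.5 mm it is level with the white line
- spring_a: return spring, 91 mm tall, about 120 g; origin at the centre of the underside, z up. Black foot 36 mm across, 12 mm high; steel coil; blue cap: a flange 48 mm across, 62 to 67 mm above the underside, and on it a knob 28 mm across, 24 mm high, by which the spring can be lifted. One of the three springs is tired; all look alike
- top_a (a point): centre of the flat top of the cap of spring_a. The cap slides straight down on the foot against the coil, by up to 36 mm, and springs back by itself. At 13 N a sound spring shortens by about 11 mm, a tired one by about 24 mm
- spring_b: return spring, 91 mm tall, about 120 g; origin at the centre of the underside, z up. Black foot 36 mm across, 12 mm high; steel coil; blue cap: a flange 48 mm across, 62 to 67 mm above the underside, and on it a knob 28 mm across, 24 mm high, by which the spring can be lifted. One of the three springs is tired; all look alike
- top_b (a point): centre of the flat top of the cap of spring_b. The cap slides straight down on the foot against the coil, by up to 36 mm, and springs back by itself. At 13 N a sound spring shortens by about 11 mm, a tired one by about 24 mm
- spring_c: return spring, 91 mm tall, about 120 g; origin at the centre of the underside, z up. Black foot 36 mm across, 12 mm high; steel coil; blue cap: a flange 48 mm across, 62 to 67 mm above the underside, and on it a knob 28 mm across, 24 mm high, by which the spring can be lifted. One of the three springs is tired; all look alike
- top_c (a point): centre of the flat top of the cap of spring_c. The cap slides straight down on the foot against the coil, by up to 36 mm, and springs back by itself. At 13 N a sound spring shortens by about 11 mm, a tired one by about 24 mm
- bin_in (a point): centre of the inner floor of the grey steel returns bin, open at the top, inside 152 (x) x 182 (y) x 111 mm deep, walls 4 mm; axes turn with the bin: z out of its mouth, x towards the cabinet. It stands tipped towards the robot before a white cabinet 240 mm high, whose face is about 85 mm beyond this point; leave it tipped
- bin (a joint): tilt of the bin, rad: 0 upright, grows as its mouth tips towards the robot (0.2 to 0.4 at the start); stiff, it stays where it is
- spacer: clear plastic inhaler spacer with a blue band, standing on end, 64 mm across, 145 mm tall; origin at the centre of its underside
- pen_case: red plastic pen-injector case, 50 x 165 x 28 mm, lying flat; origin at the centre of its underside
- measure: fluted glass medicine measure, 62 mm across the rim, 75 mm tall; origin at the centre of its underside
- scoop: stainless pill scoop, about 140 mm long along its x, 14 mm high; origin on its underside
- bottle: amber medicine bottle, 56 mm across, 110 mm tall; origin at the centre of its underside
- jar: white jar with a blue cap, 60 mm across, 75 mm tall; origin at the centre of its underside
- pill_tray: white open pill tray with compartments, 90 x 170 x 30 mm; origin at the centre of its underside
Not all that is in view belongs to the job. What is shaped like the spring_a but green or purple is not meant. Leave any purple look-alike of the spring_b alone.

How it is judged:
By the outcome, as a careful person would: the job done as asked, in the order asked, and still so for the second after the job is handed in, with the robot touching nothing.
It also fails if it takes over 61 s, if anything falls off the work surface, if the arm or the gripper's body presses on something with over 40 N, if the wrist force passes 120 N, or if a joint passes its speed limit or range.

ROBOT

A 6-joint arm with a two-finger parallel gripper is mounted at the origin on the work surface. World frame = base frame: x ahead of the robot, y to its left, z up, the work surface at z = 0. Lengths are in m, angles in rad, forces in N, time in s.
With the tool pointing down it reaches from about 0.35 to 0.775 m from the base axis. Payload 5.5 kg.
Tool frame: the origin (TCP) lies at the very end of the fingers, on their centre line; the grasp point (between the pads) lies 19 mm behind it; z points along the fingers, y is the direction in which the jaws open and shut (so a half turn about z gives the same grasp; the last joint's range is limited). The gripper opens to 85 mm and grips with 20 to 120 N. Pads are 22 mm wide; open, the fingers measure 114 mm over their backs; the gripper's body (76 mm by 85 mm) begins 54 mm behind the grasp point. The pads swing forward as they close: fully open they stand 13 mm farther back than shut.
Start: joints at [1.112, 0.313, 0.046, 1.304, 0, 1.431], TCP at [0.18, 0.546, 0.231] pointing down, gripper open.
Joint ranges: [-2.76, 2.76], [-0.86, 1.69], [-1.03, 1.26], [-2.2, 2.34], [-1.47, 1.5], [-3.14, 3.14]. Speed limits (rad/s): [2.57, 2.57, 3.14, 3.14, 3.14, 3.14].

INTERFACE

Orientations are given as a rotation vector (axis times angle).
In Python, from plant import manip gives the robot as it stands.
- The arm moves only by the tool step_arm, never from a script. Its argument "increments" is a list of rows, each an object of numbers: "dx", "dy", "dz": the shift along the tool's x, y, z in m; "yaw": the turn about the tool's z in rad; "jaw": the finger opening in m, from 0 to 0.0854. In form: [{"dx": .., "dy": .., "dz": .., "yaw": .., "jaw": ..}, ...]. A call has 1 to 20 rows; each row shifts and turns the commanded pose from where the row before left it, along the tool's axes as they then stand; what a row does not reach is not made up. A row lasts 1/10 s, in which the tool goes at most 50 mm and 8.59 degrees, less where a joint would pass 70% of its speed; a pose out of reach is approached as far as the arm can. A call with a gripper value outside its range is refused whole. The fingers move at their own pace and stop on an object; the grip force is fixed at half the most. Time passes only in rows, so rows that do not move let the fingers close. It gives the time, the measured TCP pose, the force and the opening at its end, in the units of the state.
- manip.get_state(): the state, without advancing time (a new reading comes with each control period).
- manip.capture(name): name is "side" or "top"; returns a dict with "color" (420x560x3 uint8, blue, green, red), "depth" (420x560 float32, m along the optical axis (not along the pixel's ray), 0 where there is no reading), "fovy" (degrees; the focal length in pixels is half the picture's height over the tangent of half this angle, whatever the lens; pixels are square), "cx", "cy" (the principal point, pixels), "k1" (the pictures are not rectified: a ray, as slopes to the right and down, at radius r is drawn at 1 + k1 r^2 times it, then the intrinsics apply), "pose" (4x4, takes a point from camera to world coordinates). Camera axes: x right, y up, looking along -z (the intrinsics and any distortion apply to the point x, -y, -z); pixel columns grow to the right and rows downward; lengths in m; the calibration is good to about 2 mm. A picture is of the moment at which its call begins.
- manip.sign_off(): hands the job in, once; it reports no verdict.
Trained networks look in a picture, given as the dict that the camera call returned (one of the last four; its "shot" number tells which), for a name from the list of things; names that differ only in an ending like _2 or _b are one class to them, and where a whole thing is asked for, a point or a joint stands for the part that bears it (a point fixed in the world has none). Each returns a list of dicts, best first, with "confidence" (0 to 1); they miss things now and then, are a little off and sometimes report something else, mostly with a low value. They report only what shows in the picture. A call takes as long as a camera call. They do not tell look-alikes from the thing itself.
- manip.outline_of(picture, name): "pixels" (420x560 bool, what is visible of it) and "bbox" ([centre column, centre row, width, height] in pixels, round what is visible of it).
- manip.pinpoint(picture, name): "point" ([column, row] in pixels: a listed point, or the origin of a listed thing).
The state is a dict: "clock": time; "joint_pos": joint angles; "dq": joint speeds; "joint_efforts": joint torques, N m; "eef_pos": TCP position; "eef_rot": TCP orientation; "contact_force": force on the tool from outside, world axes, zero at the start; "torque": the same for the moment, N m; "grip_width": opening from 0.0 (shut) to 1.0 (fully open).
Only numpy, scipy, OpenCV 4.12 (cv2) and the standard library are available. Lean on these libraries where they do the work, as an engineer would, in place of code of your own. Each camera call takes 0.05 s, during which the arm holds its last target. There are 200 camera calls.

## Working session

There is one attempt and no reset: what is moved stays moved. The work goes in short steps, Python scripts to look and compute and a tool call to move; the robot and the scene stay as the last step left them, time stands still between calls to the robot, and variables do not carry over. Pictures are saved under pics/ and viewed, about 8 in all and at most 12, crops included, and the job is handed in when it is done.

Besides the shell and the picture viewer there is one more tool, called after ">>>" in YAML: its name, and indented under it one key for each argument. step_arm: Moves the arm, as the interface text tells. Its arguments: {"type":"object","properties":{"increments":{"type":"array"}},"required":["increments"]}

```bash
mkdir -p pics; ls; cat > h.py <<'E'
import numpy as np, cv2
from plant import manip
def K(p):
    f=p["color"].shape[0]/2/np.tan(np.radians(p["fovy"])/2); return f
def ray(p,uv):
    f=K(p); d=np.array([(uv[0]-p["cx"])/f,(uv[1]-p["cy"])/f]); s=d.copy()
    for _ in range(20): s=d/(1+p["k1"]*(s@s))
    return np.array([s[0],-s[1],-1.0])
def at_depth(p,uv,z):
    T=np.array(p["pose"]); return T[:3,:3]@(ray(p,uv)*z)+T[:3,3]
def at_z(p,uv,zw):
    T=np.array(p["pose"]); r=T[:3,:3]@ray(p,uv); return T[:3,3]+r*(zw-T[2,3])/r[2]
def proj(p,X):
    T=np.array(p["pose"]); c=T[:3,:3].T@(np.asarray(X)-T[:3,3]); s=np.array([c[0],-c[1]])/-c[2]
    return s*(1+p["k1"]*(s@s))*K(p)+[p["cx"],p["cy"]]
def cloud(p):
    v,u=np.nonzero(p["depth"]>0); f=K(p); d=np.stack([(u-p["cx"])/f,(v-p["cy"])/f],1); s=d.copy()
    for _ in range(10): s=d/(1+p["k1"]*(s**2).sum(1,keepdims=True))
    z=p["depth"][v,u][:,None]; c=np.hstack([s[:,:1]*z,-s[:,1:]*z,-z]); T=np.array(p["pose"])
    W=np.full(p["depth"].shape+(3,),np.nan); W[v,u]=c@T[:3,:3].T+T[:3,3]; return W
E
python3 - <<'E'
from h import *
np.set_printoptions(precision=4,suppress=True)
s=manip.get_state(); print(s)
for n in("side","top"):
    p=manip.capture(n); cv2.imwrite(f"pics/{n}0.png",p["color"]); W=cloud(p)
    print(n,p["fovy"],p["k1"],p["pose"])
    for t in("top_a","spring_a","tester","bin_in","bin","pointer_1"):
        for r in manip.pinpoint(p,t) if t!="bin" else []:
            u=np.array(r["point"]); i=np.round(u).astype(int); print(t,round(r["confidence"],2),u,W[i[1],i[0]] if 0<=i[1]<420 and 0<=i[0]<560 else None)
E
```

```text
pics
{'clock': 0.0, 'joint_pos': array([ 1.1124,  0.314 ,  0.045 ,  1.3036, -0.    ,  1.4312]), 'dq': array([ 0.0021,  0.0013, -0.0003,  0.0005,  0.0016,  0.0012]), 'joint_efforts': array([  0.001 , -48.0626,  29.8534,   0.0193,   0.0001,  -0.    ]), 'eef_pos': array([0.18  , 0.5456, 0.2304]), 'eef_rot': array([-0.4986, -3.1012,  0.0028]), 'contact_force': array([ 0.8237, -0.6202,  0.3585]), 'torque': array([-0.0148,  0.0087, -0.059 ]), 'grip_width': 1.0034031926441302}
side 43.452787222223634 -0.11356697512356878 [[ 0.9957  0.0466 -0.0797  0.3787]
 [-0.0908  0.6487 -0.7556 -1.0385]
 [ 0.0165  0.7596  0.6502  0.9627]
 [ 0.      0.      0.      1.    ]]
top_a 0.77 [325.5 207.4] [ 0.6071 -0.0168  0.0907]
top_a 0.75 [252.7 294.7] [ 0.4039 -0.2976  0.0917]
top_a 0.62 [272.6 200.4] [0.4717 0.0052 0.1038]
top_a 0.6 [267.1 227. ] [ 0.4483 -0.1027  0.1095]
top_a 0.56 [352.3 250.5] [ 0.6435 -0.1779  0.0914]
spring_a 0.91 [266.2 279.9] [ 0.439  -0.1989  0.0274]
spring_a 0.88 [320.  231.5] [ 0.5956 -0.025   0.0112]
spring_a 0.87 [268.6 227.2] [ 0.4532 -0.1022  0.1087]
spring_a 0.84 [269.4 252.5
[... 1037 characters left out ...]
0.0101  0.0776]
spring_a 0.65 [349.  151.6] [ 0.6339 -0.1788  0.0695]
spring_a 0.58 [273.8 220. ] [0.4593 0.0012 0.1099]
spring_a 0.56 [346.3 233. ] [ 0.4341 -0.171   0.0847]
spring_a 0.2 [292.6 120.3] [ 0.7225 -0.0407  0.0301]
tester 0.69 [311.9 224. ] [ 0.4522 -0.0877  0.1078]
tester 0.65 [312.6 225.5] [ 0.4478 -0.0903  0.1055]
tester 0.34 [216.9 170.8] [0.5782 0.1431 0.0725]
tester 0.18 [353.5 213.2] [ 0.4822 -0.1893  0.0871]
bin_in 0.84 [126.9 158. ] [0.613  0.3782 0.0341]
pointer_1 0.63 [318.4 208.3] [ 0.492  -0.1029  0.0882]
pointer_1 0.6 [277.  200.6] [ 0.506  -0.0048  0.0919]
pointer_1 0.45 [352.8 213.7] [ 0.4796 -0.1866  0.089 ]
pointer_1 0.41 [434.  244.5] [ 0.4121 -0.3766  0.102 ]
```

View pics/side0.png

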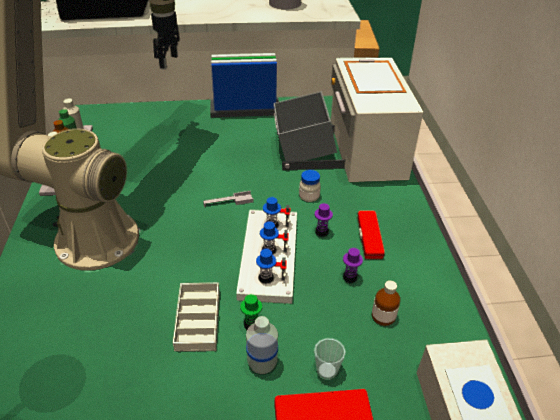

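View pics/top0.png

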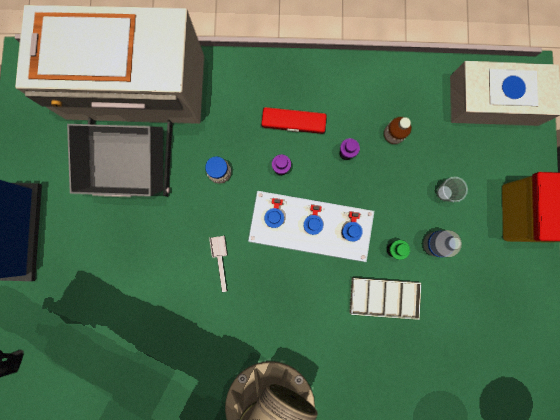

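Three blue springs stand on the white tester: top view (275,218), (314,224), (353,231). The look-alikes are purple at (282,164) and (349,148) and green at (399,249), all off the tester, so I leave them alone. The bin is at top view (112,160), tipped before the cabinet. Next I measure the blue tops and the bin geometry, and enlarge one crop to confirm.

```bash
python3 - <<'E'
from h import *
np.set_printoptions(precision=4,suppress=True)
seeds={1:(.4688,-.0033),2:(.4522,-.0899),3:(.4403,-.1834)}
for n in("top","side"):
    p=manip.capture(n); W=cloud(p); C=p["color"]; hsv=cv2.cvtColor(C,cv2.COLOR_BGR2HSV)
    blue=(hsv[...,0]>100)&(hsv[...,0]<125)&(hsv[...,1]>120)
    for k,s in seeds.items():
        m=blue&(np.hypot(W[...,0]-s[0],W[...,1]-s[1])<.035)&(W[...,2]>.098)
        z=np.median(W[m][:,2]); m&=abs(W[...,2]-z)<.005
        v,u=np.nonzero(m); (cu,cv_),r=cv2.minEnclosingCircle(np.stack([u,v],1).astype(np.float32))
        print(n,k,m.sum(),"z",z,"mean",W[m].mean(0),"circ@.108",at_z(p,(cu,cv_),.108),"centroid@.108",at_z(p,(u.mean(),v.mean()),.108),r)
    a=[(320,110,80,150,170),(0,0,0,0,0)]
    if n=="top":
        cv2.imwrite("pics/crop_t.png",cv2.resize(C[110:260,230:420],None,fx=4,fy=4,interpolation=cv2.INTER_CUBIC))
    else:
        cv2.imwrite("pics/crop_s.png",cv2.resize(C[185:305,220:380],None,fx=5,fy=5,interpolation=cv2.INTER_CUBIC))
    # tester plate rect
    m=(W[...,2]>.018)&(W[...,2]<.035)&(hsv[...,1]<40)&(abs(W[...,0]-.45)<.12)&(abs(W[...,1]+.09)<.18)
    nl,lab,st,ce=cv2.connectedComponentsWithStats(cv2.morphologyEx(m.astype(np.uint8),cv2.MORPH_CLOSE,np.ones((5,5))))
    i=1+np.argmax(st[1:,4]); v,u=np.nonzero(lab==i); c,sz,an=cv2.minAreaRect(np.stack([u,v],1).astype(np.float32))
    bp=np.array([at_z(p,q,.025) for q in cv2.boxPoints((c,sz,an))]); print("tester",bp[:,:2].tolist(),bp.mean(0))
    # bin
    o=manip.outline_of(p,"bin")
    for r in o[:2]:
        q=W[r["pixels"]]; q=q[~np.isnan(q[:,0])]
        print("bin",r["confidence"],r["bbox"],len(q),np.percentile(q,[2,50,98],axis=0))
        np.save(f"bin_{n}.npy",q) if r is o[0] else 0
E
```

```text
top 1 108 z 0.10871085267915215 mean [0.4674 0.0016 0.1087] circ@.108 [0.4674 0.0019 0.108 ] centroid@.108 [0.4674 0.0016 0.108 ] 5.857978343963623
top 2 106 z 0.10849164538757528 mean [ 0.4529 -0.0919  0.1086] circ@.108 [ 0.4532 -0.0919  0.108 ] centroid@.108 [ 0.453  -0.0919  0.108 ] 5.824782371520996
top 3 113 z 0.10817904486663221 mean [ 0.439  -0.1858  0.1083] circ@.108 [ 0.4387 -0.186   0.108 ] centroid@.108 [ 0.439  -0.1858  0.108 ] 6.067752361297607
tester [[0.4110025199981492, 0.06562671688105387], [0.5399449814834107, 0.047090581526786926], [0.4950907882748448, -0.2524776730909573], [0.3666670415390261, -0.23094695323404899]] [ 0.4532 -0.0927  0.025 ]
bin 0.9 [113.5, 160.2, 97.1, 73.9] 6553 [[0.5114 0.2879 0.0182]
 [0.603  0.4034 0.0496]
 [0.6826 0.4758 0.1608]]
side 1 71 z 0.10721829051642706 mean [ 0.4674 -0.0027  0.1074] circ@.108 [ 0.4671 -0.0036  0.108 ] centroid@.108 [ 0.4673 -0.0036  0.108 ] 4.924529075622559
side 2 88 z 0.10715141083777985 mean [ 0.4536 -0.0971  0.1072] circ@.108 [ 0.4535 -0.0979  0.108 ] centroid@.108 [ 0.4535 -0.0981  0.108 ] 5.385264873504639
side 3 93 z 0.10715490621330026 mean [ 0.4388 -0.1899  0.1076] circ@.108 [ 0.4389 -0.1905  0.108 ] centroid@.108 [ 0.4388 -0.1904  0.108 ] 5.876578330993652
tester [[0.3681705036636862, -0.2347187435250745], [0.38991298815322545, 0.06748406082800029], [0.5398438413581638, 0.044103913427332886], [0.4947937796537887, -0.253320705684726]] [ 0.4482 -0.0941  0.025 ]
```

View pics/crop_s.png

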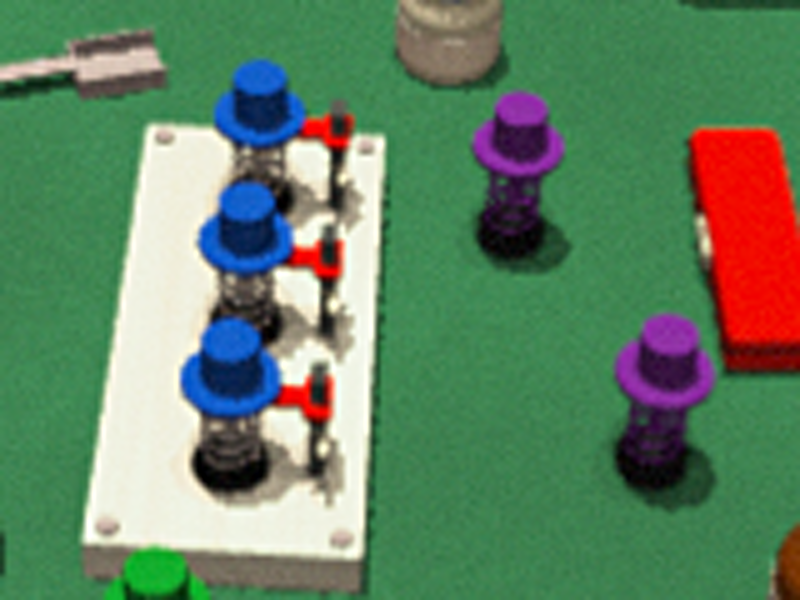

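The crop confirms it: three blue caps on the plate with their red pointers at the top, while the purple and green springs stand off the tester. Spring 1 is at (0.467, 0.001), 2 at (0.453, -0.0925) and 3 at (0.439, -0.186), with a tester yaw of about -0.151. I align the tool and move above spring 1.

>>> step_arm:
  increments:
    - {"yaw": -0.085, "jaw": 0}
    - {"yaw": -0.085, "jaw": 0}
    - {"dx": -0.0229, "dy": -0.031, "jaw": 0}
    - {"dx": -0.0229, "dy": -0.031, "jaw": 0}
    - {"dx": -0.0229, "dy": -0.031, "jaw": 0}
    - {"dx": -0.0229, "dy": -0.031, "jaw": 0}
    - {"dx": -0.0229, "dy": -0.031, "jaw": 0}
    - {"dx": -0.0229, "dy": -0.031, "jaw": 0}
    - {"dx": -0.0229, "dy": -0.031, "jaw": 0}
    - {"dx": -0.0229, "dy": -0.031, "jaw": 0}
    - {"dx": -0.0229, "dy": -0.031, "jaw": 0}
    - {"dx": -0.0229, "dy": -0.031, "jaw": 0}
    - {"dx": -0.0229, "dy": -0.031, "jaw": 0}
    - {"dx": -0.0229, "dy": -0.031, "jaw": 0}
    - {"dx": -0.0229, "dy": -0.031, "jaw": 0}
    - {"dx": -0.0229, "dy": -0.031, "jaw": 0}
    - {"dx": -0.0229, "dy": -0.031, "jaw": 0}
    - {"dx": -0.0229, "dy": -0.031, "jaw": 0}

```text
schema error: expected keys dx, dy, dz, yaw, jaw
```

```bash
cat > where.py <<'E'
from h import *
from scipy.spatial.transform import Rotation as Ro
np.set_printoptions(precision=4,suppress=True)
S={1:(.4674,.0012),2:(.4532,-.0925),3:(.439,-.1862)}
s=manip.get_state(); R=Ro.from_rotvec(s["eef_rot"]).as_matrix()
print(s["clock"],s["eef_pos"],"F",s["contact_force"],"grip",s["grip_width"],"y head",np.degrees(np.arctan2(R[1,1],R[0,1])),"tz",R[:,2])
for k,v in S.items(): print(k,"tool delta to top",R.T@(np.array([*v,.108])-s["eef_pos"]))
E
python3 where.py; python3 - <<'E'
from h import *
np.set_printoptions(precision=4,suppress=True)
p=manip.capture("top"); W=cloud(p); r=manip.pinpoint(p,"bin_in"); print(r)
q=np.load("bin_top.npy"); rng=np.random.default_rng(0); rem=q
for j in range(5):
    best=None
    for _ in range(400):
        a=rem[rng.choice(len(rem),3,False)]; n=np.cross(a[1]-a[0],a[2]-a[0]); n/=np.linalg.norm(n)+1e-12
        m=abs((rem-a[0])@n)<.003
        if best is None or m.sum()>best.sum(): best=m
    a=rem[best]; c=a.mean(0); n=np.linalg.svd(a-c,full_matrices=False)[2][2]; n*=np.sign(n[2])
    print(best.sum(),"c",c,"n",n,"min",np.percentile(a,2,0),"max",np.percentile(a,98,0)); rem=rem[~best]
E
```

```text
0.8 [0.1803 0.5461 0.2314] F [ 0.1612  0.5328 -0.25  ] grip 0.9987669998167655 y head 71.73202084951457 tz [ 0.0001  0.0001 -1.    ]
1 tool delta to top [-0.4435 -0.4274  0.1233]
2 tool delta to top [-0.4594 -0.5209  0.1233]
3 tool delta to top [-0.4752 -0.6143  0.1233]
[{'point': [127.0, 154.6], 'confidence': 0.96}]
2833 c [0.6136 0.4    0.0364] n [-0.2497 -0.0056  0.9683] min [0.544  0.3263 0.018 ] max [0.6842 0.472  0.0551]
1307 c [0.6003 0.4736 0.0984] n [-0.0129 -0.9999  0.0029] min [0.5237 0.4714 0.031 ] max [0.6748 0.4766 0.156 ]
924 c [0.5959 0.2889 0.1003] n [-0.0121 -0.9998  0.0126] min [0.5183 0.2874 0.0336] max [0.6743 0.2926 0.1579]
517 c [0.5231 0.3864 0.0858] n [ 0.9639 -0.0134  0.266 ] min [0.5093 0.3029 0.0215] max [0.5416 0.4685 0.1268]
487 c [0.6247 0.3803 0.0429] n [-0.2502 -0.0103  0.9681] min [0.5495 0.3255 0.0236] max [0.6851 0.4651 0.0589]
```

>>> step_arm:
  increments:
    - {"dx": 0, "dy": 0, "dz": 0, "yaw": -0.085, "jaw": 0}
    - {"dx": 0, "dy": 0, "dz": 0, "yaw": -0.085, "jaw": 0}
    - {"dx": -0.0229, "dy": -0.031, "dz": 0, "yaw": 0, "jaw": 0}
    - {"dx": -0.0229, "dy": -0.031, "dz": 0, "yaw": 0, "jaw": 0}
    - {"dx": -0.0229, "dy": -0.031, "dz": 0, "yaw": 0, "jaw": 0}
    - {"dx": -0.0229, "dy": -0.031, "dz": 0, "yaw": 0, "jaw": 0}
    - {"dx": -0.0229, "dy": -0.031, "dz": 0, "yaw": 0, "jaw": 0}
    - {"dx": -0.0229, "dy": -0.031, "dz": 0, "yaw": 0, "jaw": 0}
    - {"dx": -0.0229, "dy": -0.031, "dz": 0, "yaw": 0, "jaw": 0}
    - {"dx": -0.0229, "dy": -0.031, "dz": 0, "yaw": 0, "jaw": 0}
    - {"dx": -0.0229, "dy": -0.031, "dz": 0, "yaw": 0, "jaw": 0}
    - {"dx": -0.0229, "dy": -0.031, "dz": 0, "yaw": 0, "jaw": 0}
    - {"dx": -0.0229, "dy": -0.031, "dz": 0, "yaw": 0, "jaw": 0}
    - {"dx": -0.0229, "dy": -0.031, "dz": 0, "yaw": 0, "jaw": 0}
    - {"dx": -0.0229, "dy": -0.031, "dz": 0, "yaw": 0, "jaw": 0}
    - {"dx": -0.0229, "dy": -0.031, "dz": 0, "yaw": 0, "jaw": 0}
    - {"dx": -0.0229, "dy": -0.031, "dz": 0, "yaw": 0, "jaw": 0}
    - {"dx": -0.0229, "dy": -0.031, "dz": 0, "yaw": 0, "jaw": 0}
    - {"dx": 0, "dy": 0, "dz": 0, "yaw": 0, "jaw": 0}
    - {"dx": 0, "dy": 0, "dz": 0, "yaw": 0, "jaw": 0}

```text
clock: 2.9
eef_pos: [0.469, 0.0006, 0.231]
eef_rot: [-0.237, -3.132, -0.001]
contact_force: [-0.4, -0.2, -0.3]
grip_width: -0.001
```

```bash
python3 where.py
```

```text
2.9 [0.469  0.0006 0.231 ] F [-0.4365 -0.1862 -0.3009] grip -0.0010596724686501103 y head 81.35206920372968 tz [-0.0008  0.0006 -1.    ]
1 tool delta to top [0.0015 0.0003 0.123 ]
2 tool delta to top [ 0.0015 -0.0945  0.123 ]
3 tool delta to top [ 0.0014 -0.1893  0.123 ]
```

>>> step_arm:
  increments:
    - {"dx": 0.0015, "dy": 0, "dz": 0.03, "yaw": 0, "jaw": 0}
    - {"dx": 0, "dy": 0, "dz": 0.03, "yaw": 0, "jaw": 0}
    - {"dx": 0, "dy": 0, "dz": 0.03, "yaw": 0, "jaw": 0}
    - {"dx": 0, "dy": 0, "dz": 0.02, "yaw": 0, "jaw": 0}
    - {"dx": 0, "dy": 0, "dz": 0.004, "yaw": 0, "jaw": 0}
    - {"dx": 0, "dy": 0, "dz": 0.003, "yaw": 0, "jaw": 0}
    - {"dx": 0, "dy": 0, "dz": 0.003, "yaw": 0, "jaw": 0}
    - {"dx": 0, "dy": 0, "dz": 0.003, "yaw": 0, "jaw": 0}
    - {"dx": 0, "dy": 0, "dz": 0.003, "yaw": 0, "jaw": 0}
    - {"dx": 0, "dy": 0, "dz": 0, "yaw": 0, "jaw": 0}

```text
clock: 3.9
eef_pos: [0.4684, 0.0014, 0.1059]
eef_rot: [0.233, 3.131, 0.0]
contact_force: [0.1, 0.9, 2.3]
grip_width: 0.001
```

>>> step_arm:
  increments:
    - {"dx": 0, "dy": 0, "dz": 0.002, "yaw": 0, "jaw": 0}
    - {"dx": 0, "dy": 0, "dz": 0.002, "yaw": 0, "jaw": 0}
    - {"dx": 0, "dy": 0, "dz": 0.002, "yaw": 0, "jaw": 0}
    - {"dx": 0, "dy": 0, "dz": 0, "yaw": 0, "jaw": 0}
    - {"dx": 0, "dy": 0, "dz": 0, "yaw": 0, "jaw": 0}

```text
clock: 4.4
eef_pos: [0.4684, 0.0014, 0.0999]
eef_rot: [0.234, 3.131, 0.0]
contact_force: [-0.4, 1.5, 5.6]
grip_width: -0.001
```

>>> step_arm:
  increments:
    - {"dx": 0, "dy": 0, "dz": 0.002, "yaw": 0, "jaw": 0}
    - {"dx": 0, "dy": 0, "dz": 0.002, "yaw": 0, "jaw": 0}
    - {"dx": 0, "dy": 0, "dz": 0.002, "yaw": 0, "jaw": 0}
    - {"dx": 0, "dy": 0, "dz": 0, "yaw": 0, "jaw": 0}
    - {"dx": 0, "dy": 0, "dz": 0, "yaw": 0, "jaw": 0}

```text
clock: 4.9
eef_pos: [0.4685, 0.0014, 0.0941]
eef_rot: [0.233, 3.131, 0.0]
contact_force: [0.4, 1.0, 8.0]
grip_width: 0.003
```

```bash
python3 where.py
```

```text
4.9 [0.4685 0.0014 0.0941] F [0.3694 1.0369 7.9933] grip 0.0026833034489355113 y head 81.4729448063332 tz [ 0.0021  0.0002 -1.    ]
1 tool delta to top [ 0.001  -0.0004 -0.0139]
2 tool delta to top [ 0.0012 -0.0951 -0.0139]
3 tool delta to top [ 0.0013 -0.1899 -0.014 ]
```

Spring 1 gives about 0.55 N/mm, so it looks like the tired one. I continue to about 13 N.

>>> step_arm:
  increments:
    - {"dx": 0, "dy": 0, "dz": 0.002, "yaw": 0, "jaw": 0}
    - {"dx": 0, "dy": 0, "dz": 0.002, "yaw": 0, "jaw": 0}
    - {"dx": 0, "dy": 0, "dz": 0.002, "yaw": 0, "jaw": 0}
    - {"dx": 0, "dy": 0, "dz": 0.001, "yaw": 0, "jaw": 0}
    - {"dx": 0, "dy": 0, "dz": 0, "yaw": 0, "jaw": 0}
    - {"dx": 0, "dy": 0, "dz": 0, "yaw": 0, "jaw": 0}

```text
clock: 5.5
eef_pos: [0.4686, 0.0014, 0.0875]
eef_rot: [0.233, 3.131, 0.0]
contact_force: [-0.6, 2.2, 10.9]
grip_width: -0.001
```

>>> step_arm:
  increments:
    - {"dx": 0, "dy": 0, "dz": 0.002, "yaw": 0, "jaw": 0}
    - {"dx": 0, "dy": 0, "dz": 0.002, "yaw": 0, "jaw": 0}
    - {"dx": 0, "dy": 0, "dz": 0, "yaw": 0, "jaw": 0}
    - {"dx": 0, "dy": 0, "dz": 0, "yaw": 0, "jaw": 0}

```text
clock: 5.9
eef_pos: [0.4686, 0.0014, 0.0836]
eef_rot: [0.233, 3.13, 0.0]
contact_force: [-1.6, 0.9, 11.7]
grip_width: 0.003
```

```bash
python3 - <<'E'
from h import *
for _ in range(4): manip.capture("side"); s=manip.get_state(); print(s["clock"],s["eef_pos"].round(4),s["contact_force"].round(2))
E
```

```text
5.95 [0.4686 0.0014 0.0836] [-0.99  1.47 12.81]
6.0 [0.4686 0.0014 0.0837] [-1.83  1.49 12.48]
6.05 [0.4686 0.0014 0.0837] [-0.98  1.09 12.16]
6.1 [0.4686 0.0014 0.0837] [-1.97  1.45 11.9 ]
```

>>> step_arm:
  increments:
    - {"dx": 0, "dy": 0, "dz": 0.001, "yaw": 0, "jaw": 0}
    - {"dx": 0, "dy": 0, "dz": 0, "yaw": 0, "jaw": 0}
    - {"dx": 0, "dy": 0, "dz": 0, "yaw": 0, "jaw": 0}
    - {"dx": 0, "dy": 0, "dz": -0.004, "yaw": 0, "jaw": 0}
    - {"dx": 0, "dy": 0, "dz": -0.008, "yaw": 0, "jaw": 0}
    - {"dx": 0, "dy": 0, "dz": -0.008, "yaw": 0, "jaw": 0}
    - {"dx": 0, "dy": 0, "dz": -0.01, "yaw": 0, "jaw": 0}
    - {"dx": 0, "dy": 0, "dz": -0.015, "yaw": 0, "jaw": 0}
    - {"dx": 0.0012, "dy": -0.025, "dz": 0, "yaw": 0, "jaw": 0}
    - {"dx": 0, "dy": -0.035, "dz": 0, "yaw": 0, "jaw": 0}
    - {"dx": 0, "dy": -0.035, "dz": 0, "yaw": 0, "jaw": 0}
    - {"dx": 0, "dy": 0, "dz": 0, "yaw": 0, "jaw": 0}
    - {"dx": 0, "dy": 0, "dz": 0, "yaw": 0, "jaw": 0}

```text
clock: 7.4
eef_pos: [0.4516, -0.0928, 0.1259]
eef_rot: [-0.237, -3.131, -0.001]
contact_force: [0.0, 1.3, 0.3]
grip_width: -0.004
```

```bash
python3 where.py; python3 - <<'E'
from h import *
p=manip.capture("side"); cv2.imwrite("pics/s1.png",cv2.resize(p["color"][185:305,220:380],None,fx=5,fy=5,interpolation=cv2.INTER_CUBIC))
for r in manip.pinpoint(p,"pointer_1"): print(r)
T=[(.4674,.0012),(.4532,-.0925),(.439,-.1862)]; ax=np.array([.9887,-.150])
for t in T:
    for z in(.0745,.0565,.0525): print(z,proj(p,[t[0]+ax[0]*.041,t[1]+ax[1]*.041,z]).round(1))
E
```

```text
7.4 [ 0.4516 -0.0928  0.1259] F [0.0451 1.3188 0.2654] grip -0.004152077134617157 y head 81.34506631248729 tz [-0.0012  0.0007 -1.    ]
1 tool delta to top [-0.0015  0.0953  0.0179]
2 tool delta to top [-0.0015  0.0005  0.0179]
3 tool delta to top [-0.0016 -0.0943  0.0178]
{'point': [281.8, 262.7], 'confidence': 0.65}
{'point': [286.0, 238.1], 'confidence': 0.45}
{'point': [282.3, 221.1], 'confidence': 0.42}
{'point': [379.6, 317.4], 'confidence': 0.24}
0.0745 [287.1 210.6]
0.0565 [286.9 215.8]
0.0525 [286.9 217. ]
0.0745 [285.3 235.5]
0.0565 [285.1 240.8]
0.0525 [285. 242.]
0.0745 [283.2 263.3]
0.0565 [283.  268.6]
0.0525 [283.  269.8]
```

View pics/s1.png

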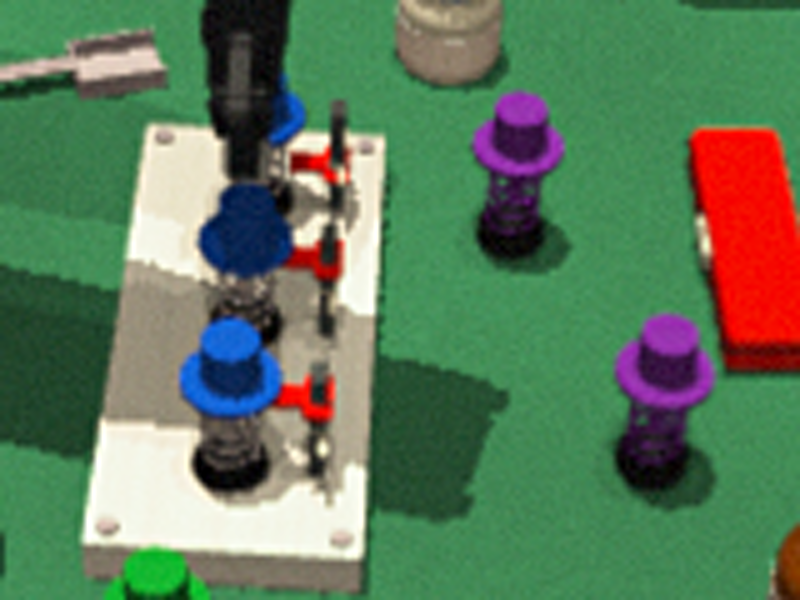

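Pointer 1 has dropped from about row 130 to row 165 in the crop, roughly 22 mm, and is now at or below the line. Next is spring 2.

>>> step_arm:
  increments:
    - {"dx": -0.0015, "dy": 0, "dz": 0.008, "yaw": 0, "jaw": 0}
    - {"dx": 0, "dy": 0, "dz": 0.006, "yaw": 0, "jaw": 0}
    - {"dx": 0, "dy": 0, "dz": 0.003, "yaw": 0, "jaw": 0}
    - {"dx": 0, "dy": 0, "dz": 0.002, "yaw": 0, "jaw": 0}
    - {"dx": 0, "dy": 0, "dz": 0.002, "yaw": 0, "jaw": 0}
    - {"dx": 0, "dy": 0, "dz": 0.002, "yaw": 0, "jaw": 0}
    - {"dx": 0, "dy": 0, "dz": 0, "yaw": 0, "jaw": 0}
    - {"dx": 0, "dy": 0, "dz": 0, "yaw": 0, "jaw": 0}

```text
clock: 8.3
eef_pos: [0.4543, -0.0925, 0.104]
eef_rot: [0.233, 3.132, 0.0]
contact_force: [-1.7, 0.9, 6.7]
grip_width: -0.001
```

>>> step_arm:
  increments:
    - {"dx": 0, "dy": 0, "dz": 0.002, "yaw": 0, "jaw": 0}
    - {"dx": 0, "dy": 0, "dz": 0.002, "yaw": 0, "jaw": 0}
    - {"dx": 0, "dy": 0, "dz": 0, "yaw": 0, "jaw": 0}
    - {"dx": 0, "dy": 0, "dz": 0, "yaw": 0, "jaw": 0}

```text
clock: 8.7
eef_pos: [0.4544, -0.0925, 0.1005]
eef_rot: [0.233, 3.131, -0.0]
contact_force: [-2.0, 1.3, 10.4]
grip_width: 0.006
```

```bash
cat > f.py <<'E'
from h import *
F=[]
for _ in range(5): manip.capture("side"); s=manip.get_state(); F.append(s["contact_force"])
print(s["clock"],s["eef_pos"].round(4),np.round(F,1)[:,2],np.mean(F,0).round(2))
E
python3 f.py
```

```text
8.95 [ 0.4545 -0.0925  0.1005] [10.6 10.  10.3 10.8  9.6] [-1.93  1.5  10.24]
```

>>> step_arm:
  increments:
    - {"dx": 0, "dy": 0, "dz": 0.001, "yaw": 0, "jaw": 0}
    - {"dx": 0, "dy": 0, "dz": 0.0015, "yaw": 0, "jaw": 0}
    - {"dx": 0, "dy": 0, "dz": 0, "yaw": 0, "jaw": 0}
    - {"dx": 0, "dy": 0, "dz": 0, "yaw": 0, "jaw": 0}

```text
clock: 9.35
eef_pos: [0.4546, -0.0925, 0.0982]
eef_rot: [0.233, 3.131, -0.0]
contact_force: [-1.3, 1.3, 12.5]
grip_width: -0.0
```

```bash
python3 f.py; python3 where.py|tail -1
```

```text
9.6 [ 0.4546 -0.0926  0.0983] [11.3 11.  11.6 12.  11.4] [-1.82  1.86 11.46]
3 tool delta to top [ 0.0016 -0.0949 -0.0097]
```

>>> step_arm:
  increments:
    - {"dx": 0, "dy": 0, "dz": 0.001, "yaw": 0, "jaw": 0}
    - {"dx": 0, "dy": 0, "dz": 0, "yaw": 0, "jaw": 0}
    - {"dx": 0, "dy": 0, "dz": 0, "yaw": 0, "jaw": 0}

```text
clock: 9.9
eef_pos: [0.4547, -0.0926, 0.0973]
eef_rot: [0.233, 3.131, -0.0]
contact_force: [-3.1, 1.5, 11.4]
grip_width: 0.0
```

```bash
python3 f.py
```

```text
10.15 [ 0.4546 -0.0926  0.0973] [12.5 12.3 12.7 13.  12.3] [-2.24  2.29 12.55]
```

>>> step_arm:
  increments:
    - {"dx": 0, "dy": 0, "dz": -0.004, "yaw": 0, "jaw": 0}
    - {"dx": 0, "dy": 0, "dz": -0.006, "yaw": 0, "jaw": 0}
    - {"dx": 0, "dy": 0, "dz": -0.008, "yaw": 0, "jaw": 0}
    - {"dx": 0, "dy": 0, "dz": -0.01, "yaw": 0, "jaw": 0}
    - {"dx": 0.001, "dy": -0.025, "dz": 0, "yaw": 0, "jaw": 0}
    - {"dx": 0, "dy": -0.035, "dz": 0, "yaw": 0, "jaw": 0}
    - {"dx": 0, "dy": -0.035, "dz": 0, "yaw": 0, "jaw": 0}
    - {"dx": 0, "dy": 0, "dz": 0, "yaw": 0, "jaw": 0}
    - {"dx": 0, "dy": 0, "dz": 0.006, "yaw": 0, "jaw": 0}
    - {"dx": 0, "dy": 0, "dz": 0, "yaw": 0, "jaw": 0}

```text
clock: 11.15
eef_pos: [0.438, -0.1853, 0.1169]
eef_rot: [-0.233, -3.131, -0.002]
contact_force: [-0.2, 0.8, 0.3]
grip_width: 0.005
```

```bash
python3 where.py
```

```text
11.15 [ 0.438  -0.1853  0.1169] F [-0.2262  0.7706  0.2897] grip 0.005000464090564816 y head 81.4897086302872 tz [-0.0016  0.0014 -1.    ]
1 tool delta to top [-0.0015  0.1888  0.0091]
2 tool delta to top [-0.0013  0.0941  0.009 ]
3 tool delta to top [-0.0011 -0.0007  0.0089]
```

>>> step_arm:
  increments:
    - {"dx": 0, "dy": 0, "dz": 0.005, "yaw": 0, "jaw": 0}
    - {"dx": 0, "dy": 0, "dz": 0.002, "yaw": 0, "jaw": 0}
    - {"dx": 0, "dy": 0, "dz": 0.002, "yaw": 0, "jaw": 0}
    - {"dx": 0, "dy": 0, "dz": 0.002, "yaw": 0, "jaw": 0}
    - {"dx": 0, "dy": 0, "dz": 0.002, "yaw": 0, "jaw": 0}
    - {"dx": 0, "dy": 0, "dz": 0.002, "yaw": 0, "jaw": 0}
    - {"dx": 0, "dy": 0, "dz": 0, "yaw": 0, "jaw": 0}
    - {"dx": 0, "dy": 0, "dz": 0, "yaw": 0, "jaw": 0}

```text
clock: 11.95
eef_pos: [0.4392, -0.1864, 0.1036]
eef_rot: [0.233, 3.132, -0.0]
contact_force: [-1.1, 1.2, 7.3]
grip_width: 0.004
```

```bash
python3 f.py
```

```text
12.2 [ 0.4392 -0.1864  0.1037] [7.6 7.3 7.  7.3 7.3] [-0.62  1.36  7.29]
```

>>> step_arm:
  increments:
    - {"dx": 0, "dy": 0, "dz": 0.002, "yaw": 0, "jaw": 0}
    - {"dx": 0, "dy": 0, "dz": 0.002, "yaw": 0, "jaw": 0}
    - {"dx": 0, "dy": 0, "dz": 0, "yaw": 0, "jaw": 0}
    - {"dx": 0, "dy": 0, "dz": 0, "yaw": 0, "jaw": 0}

```text
clock: 12.6
eef_pos: [0.4394, -0.1865, 0.1]
eef_rot: [0.233, 3.131, -0.001]
contact_force: [-0.7, 1.7, 9.7]
grip_width: -0.002
```

```bash
python3 f.py
```

```text
12.85 [ 0.4394 -0.1865  0.1001] [10.3 10.  10.3 10.5 10.3] [-1.46  1.87 10.27]
```

>>> step_arm:
  increments:
    - {"dx": 0, "dy": 0, "dz": 0.0015, "yaw": 0, "jaw": 0}
    - {"dx": 0, "dy": 0, "dz": 0.0015, "yaw": 0, "jaw": 0}
    - {"dx": 0, "dy": 0, "dz": 0, "yaw": 0, "jaw": 0}
    - {"dx": 0, "dy": 0, "dz": 0, "yaw": 0, "jaw": 0}

```text
clock: 13.25
eef_pos: [0.4396, -0.1865, 0.0973]
eef_rot: [0.233, 3.131, -0.001]
contact_force: [-2.2, 1.8, 11.6]
grip_width: 0.002
```

```bash
python3 f.py
```

```text
13.5 [ 0.4396 -0.1865  0.0974] [12.2 11.5 11.2 12.2 12.2] [-2.31  2.27 11.86]
```

>>> step_arm:
  increments:
    - {"dx": 0, "dy": 0, "dz": 0.001, "yaw": 0, "jaw": 0}
    - {"dx": 0, "dy": 0, "dz": 0, "yaw": 0, "jaw": 0}
    - {"dx": 0, "dy": 0, "dz": 0, "yaw": 0, "jaw": 0}
    - {"dx": 0, "dy": 0, "dz": 0, "yaw": 0, "jaw": 0}

```text
clock: 13.9
eef_pos: [0.4396, -0.1865, 0.0964]
eef_rot: [0.233, 3.13, -0.001]
contact_force: [-1.6, 1.2, 12.5]
grip_width: -0.004
```

```bash
python3 f.py
```

```text
14.15 [ 0.4396 -0.1866  0.0965] [14.3 13.  12.3 13.1 14.1] [-2.56  2.51 13.37]
```

>>> step_arm:
  increments:
    - {"dx": 0, "dy": 0, "dz": -0.004, "yaw": 0, "jaw": 0}
    - {"dx": 0, "dy": 0, "dz": -0.006, "yaw": 0, "jaw": 0}
    - {"dx": 0, "dy": 0, "dz": -0.008, "yaw": 0, "jaw": 0}
    - {"dx": 0, "dy": 0, "dz": -0.025, "yaw": 0, "jaw": 0}
    - {"dx": 0, "dy": 0, "dz": -0.035, "yaw": 0, "jaw": 0}
    - {"dx": 0, "dy": 0, "dz": -0.03, "yaw": 0, "jaw": 0}
    - {"dx": 0, "dy": 0.035, "dz": 0, "yaw": 0, "jaw": 0}
    - {"dx": 0, "dy": 0.04, "dz": 0, "yaw": 0, "jaw": 0}
    - {"dx": 0, "dy": 0.04, "dz": 0, "yaw": 0, "jaw": 0}
    - {"dx": 0, "dy": 0.04, "dz": 0, "yaw": 0, "jaw": 0.06}
    - {"dx": 0, "dy": 0.035, "dz": 0, "yaw": 0, "jaw": 0.06}
    - {"dx": 0, "dy": 0, "dz": 0, "yaw": 0, "jaw": 0.06}
    - {"dx": 0, "dy": 0, "dz": 0, "yaw": 0, "jaw": 0.06}
    - {"dx": 0, "dy": 0, "dz": 0, "yaw": 0, "jaw": 0.06}

```text
clock: 15.55
eef_pos: [0.4668, 0.0009, 0.2027]
eef_rot: [-0.234, -3.133, 0.0]
contact_force: [0.3, 0.2, 0.2]
grip_width: 0.701
```

```bash
python3 where.py; python3 - <<'E'
from h import *
p=manip.capture("side"); cv2.imwrite("pics/s2.png",cv2.resize(p["color"][190:290,230:310],None,fx=6,fy=6,interpolation=cv2.INTER_CUBIC))
E
```

```text
15.55 [0.4668 0.0009 0.2027] F [0.2797 0.2459 0.1684] grip 0.7005258663136408 y head 81.44198045851051 tz [-0.0002 -0.0003 -1.    ]
1 tool delta to top [-0.0005  0.0004  0.0947]
2 tool delta to top [-0.0004 -0.0944  0.0947]
3 tool delta to top [-0.0003 -0.1892  0.0947]
```

View pics/s2.png

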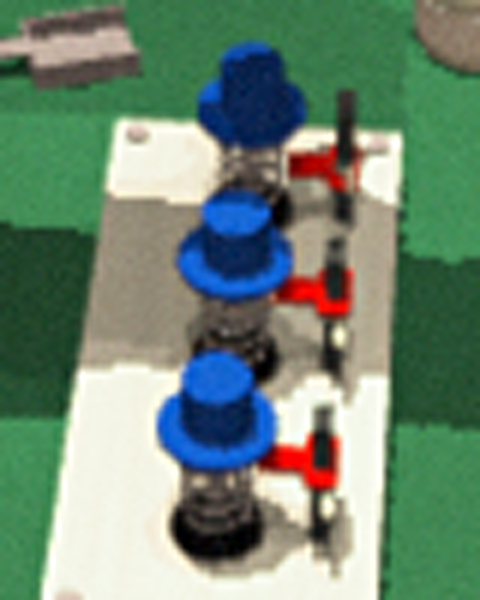

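Pointer 1 is clearly the lowest, while pointers 2 and 3 sit above their white lines. Spring 1 is therefore the tired one, which agrees with its 24 mm at about 12.9 N. I grasp it by the knob.

>>> step_arm:
  increments:
    - {"dx": -0.0005, "dy": 0, "dz": 0.03, "yaw": 0, "jaw": 0.06}
    - {"dx": 0, "dy": 0, "dz": 0.03, "yaw": 0, "jaw": 0.06}
    - {"dx": 0, "dy": 0, "dz": 0.025, "yaw": 0, "jaw": 0.06}
    - {"dx": 0, "dy": 0, "dz": 0.02, "yaw": 0, "jaw": 0.06}
    - {"dx": 0, "dy": 0, "dz": 0.01, "yaw": 0, "jaw": 0.06}
    - {"dx": 0, "dy": 0, "dz": 0, "yaw": 0, "jaw": 0.06}
    - {"dx": 0, "dy": 0, "dz": 0, "yaw": 0, "jaw": 0.06}

```text
clock: 16.3
eef_pos: [0.4679, 0.0009, 0.0884]
eef_rot: [0.235, 3.132, -0.0]
contact_force: [0.5, -0.6, -0.6]
grip_width: 0.701
```

>>> step_arm:
  increments:
    - {"dx": 0, "dy": 0, "dz": 0, "yaw": 0, "jaw": 0.015}
    - {"dx": 0, "dy": 0, "dz": 0, "yaw": 0, "jaw": 0.015}
    - {"dx": 0, "dy": 0, "dz": 0, "yaw": 0, "jaw": 0.015}
    - {"dx": 0, "dy": 0, "dz": 0, "yaw": 0, "jaw": 0.015}
    - {"dx": 0, "dy": 0, "dz": 0, "yaw": 0, "jaw": 0.015}
    - {"dx": 0, "dy": 0, "dz": 0, "yaw": 0, "jaw": 0.015}

```text
clock: 16.9
eef_pos: [0.4679, 0.0013, 0.0882]
eef_rot: [0.233, 3.132, -0.001]
contact_force: [0.8, -1.0, 2.9]
grip_width: 0.304
```

>>> step_arm:
  increments:
    - {"dx": 0, "dy": 0, "dz": -0.005, "yaw": 0, "jaw": 0.015}
    - {"dx": 0, "dy": 0, "dz": -0.01, "yaw": 0, "jaw": 0.015}
    - {"dx": 0, "dy": 0, "dz": -0.015, "yaw": 0, "jaw": 0.015}
    - {"dx": 0, "dy": 0, "dz": -0.025, "yaw": 0, "jaw": 0.015}
    - {"dx": 0, "dy": 0, "dz": -0.035, "yaw": 0, "jaw": 0.015}
    - {"dx": 0, "dy": 0, "dz": -0.04, "yaw": 0, "jaw": 0.015}
    - {"dx": 0, "dy": 0, "dz": -0.04, "yaw": 0, "jaw": 0.015}
    - {"dx": 0, "dy": 0, "dz": 0, "yaw": 0, "jaw": 0.015}

```text
clock: 17.7
eef_pos: [0.4698, 0.0013, 0.2636]
eef_rot: [0.232, 3.124, -0.0]
contact_force: [1.2, -1.2, -1.6]
grip_width: 0.302
```

```bash
python3 - <<'E'
from h import *
from scipy.spatial.transform import Rotation as Ro
s=manip.get_state(); R=Ro.from_rotvec(s["eef_rot"]).as_matrix()
print("delta to bin drop",R.T@(np.array([.597,.381,.25])-s["eef_pos"]))
p=manip.capture("side"); C=p["color"]
cv2.imwrite("pics/s3.png",cv2.resize(C[60:310,180:380],None,fx=2.4,fy=2.4,interpolation=cv2.INTER_CUBIC))
E
```

```text
delta to bin drop [-0.06954686  0.3943064   0.01438722]
```

View pics/s3.png

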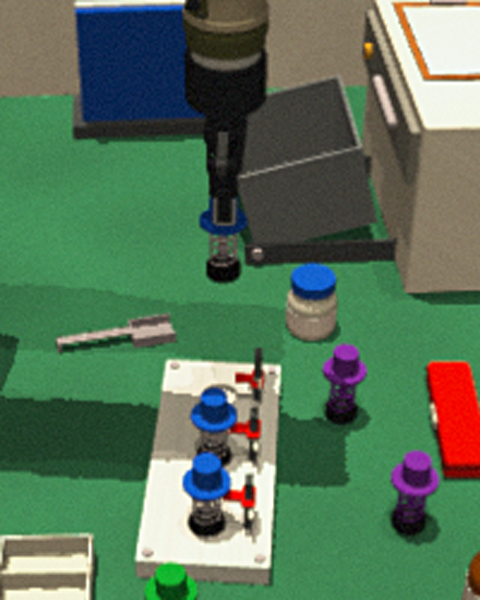

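The spring hangs upright in the gripper. The springs left on the tester (crop (213,410) and (207,475)) and the pointers are undisturbed. I carry it over the bin.

>>> step_arm:
  increments:
    - {"dx": -0.005, "dy": 0.02, "dz": 0, "yaw": 0, "jaw": 0.015}
    - {"dx": -0.0065, "dy": 0.035, "dz": 0, "yaw": 0, "jaw": 0.015}
    - {"dx": -0.0065, "dy": 0.04, "dz": 0, "yaw": 0, "jaw": 0.015}
    - {"dx": -0.0065, "dy": 0.04, "dz": 0, "yaw": 0, "jaw": 0.015}
    - {"dx": -0.0065, "dy": 0.04, "dz": 0, "yaw": 0, "jaw": 0.015}
    - {"dx": -0.0065, "dy": 0.04, "dz": 0, "yaw": 0, "jaw": 0.015}
    - {"dx": -0.0065, "dy": 0.04, "dz": 0, "yaw": 0, "jaw": 0.015}
    - {"dx": -0.0065, "dy": 0.04, "dz": 0, "yaw": 0, "jaw": 0.015}
    - {"dx": -0.0065, "dy": 0.04, "dz": 0, "yaw": 0, "jaw": 0.015}
    - {"dx": -0.0065, "dy": 0.034, "dz": 0, "yaw": 0, "jaw": 0.015}
    - {"dx": -0.006, "dy": 0.025, "dz": 0, "yaw": 0, "jaw": 0.015}
    - {"dx": 0, "dy": 0, "dz": 0, "yaw": 0, "jaw": 0.015}
    - {"dx": 0, "dy": 0, "dz": 0, "yaw": 0, "jaw": 0.015}

```text
clock: 19.05
eef_pos: [0.5936, 0.3809, 0.2554]
eef_rot: [-0.232, -3.129, 0.003]
contact_force: [-0.8, -0.5, -2.4]
grip_width: 0.301
```

```bash
python3 - <<'E'
from h import *
p=manip.capture("side"); C=p["color"]; q=manip.capture("top")["color"]
a=cv2.resize(C[60:190,230:380],None,fx=2.6,fy=2.6); b=cv2.resize(q[80:230,40:215],None,fx=2.25,fy=2.25)
h=max(a.shape[0],b.shape[0]); a=cv2.copyMakeBorder(a,0,h-a.shape[0],0,0,cv2.BORDER_CONSTANT); b=cv2.copyMakeBorder(b,0,h-b.shape[0],0,0,cv2.BORDER_CONSTANT)
cv2.imwrite("pics/s4.png",np.hstack([a,b]))
E
python3 where.py|head -1
```

```text
19.15 [0.5939 0.3799 0.2569] F [-0.2975  0.0053 -1.3359] grip 0.30035556377658235 y head 81.44728845967333 tz [-0.002  -0.0011 -1.    ]
```

View pics/s4.png

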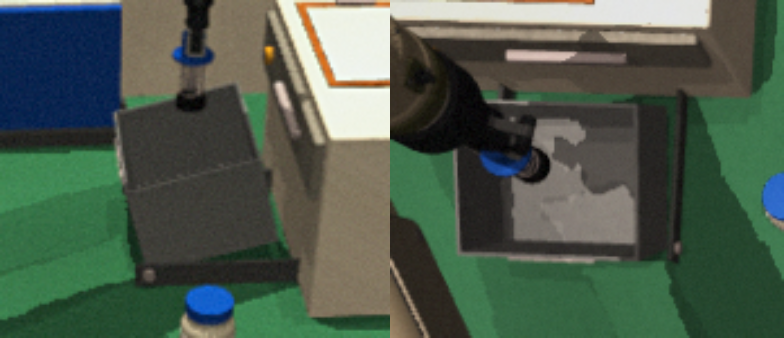

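>>> step_arm:
  increments:
    - {"dx": 0, "dy": 0, "dz": 0.02, "yaw": 0, "jaw": 0.015}
    - {"dx": 0, "dy": 0, "dz": 0.03, "yaw": 0, "jaw": 0.015}
    - {"dx": 0, "dy": 0, "dz": 0.03, "yaw": 0, "jaw": 0.015}
    - {"dx": 0, "dy": 0, "dz": 0.025, "yaw": 0, "jaw": 0.015}
    - {"dx": 0, "dy": 0, "dz": 0.02, "yaw": 0, "jaw": 0.015}
    - {"dx": 0, "dy": 0, "dz": 0.01, "yaw": 0, "jaw": 0.015}
    - {"dx": 0, "dy": 0, "dz": 0.003, "yaw": 0, "jaw": 0.015}
    - {"dx": 0, "dy": 0, "dz": 0, "yaw": 0, "jaw": 0.015}
    - {"dx": 0, "dy": 0, "dz": 0, "yaw": 0, "jaw": 0.015}

```text
clock: 20.05
eef_pos: [0.5953, 0.381, 0.1215]
eef_rot: [0.234, 3.131, 0.002]
contact_force: [0.7, 0.5, -0.3]
grip_width: 0.302
```

>>> step_arm:
  increments:
    - {"dx": 0, "dy": 0, "dz": 0.004, "yaw": 0, "jaw": 0.015}
    - {"dx": 0, "dy": 0, "dz": 0.003, "yaw": 0, "jaw": 0.015}
    - {"dx": 0, "dy": 0, "dz": 0, "yaw": 0, "jaw": 0.015}
    - {"dx": 0, "dy": 0, "dz": 0, "yaw": 0, "jaw": 0.06}
    - {"dx": 0, "dy": 0, "dz": 0, "yaw": 0, "jaw": 0.06}
    - {"dx": 0, "dy": 0, "dz": 0, "yaw": 0, "jaw": 0.06}
    - {"dx": 0, "dy": 0, "dz": 0, "yaw": 0, "jaw": 0.06}
    - {"dx": 0, "dy": 0, "dz": 0, "yaw": 0, "jaw": 0.06}
    - {"dx": 0, "dy": 0, "dz": -0.01, "yaw": 0, "jaw": 0.06}
    - {"dx": 0, "dy": 0, "dz": -0.02, "yaw": 0, "jaw": 0.06}
    - {"dx": 0, "dy": 0, "dz": -0.035, "yaw": 0, "jaw": 0.06}
    - {"dx": 0, "dy": 0, "dz": -0.04, "yaw": 0, "jaw": 0.06}
    - {"dx": 0, "dy": 0, "dz": -0.04, "yaw": 0, "jaw": 0.06}
    - {"dx": 0.04, "dy": 0, "dz": 0, "yaw": 0, "jaw": 0.06}
    - {"dx": 0.04, "dy": 0, "dz": 0, "yaw": 0, "jaw": 0.06}
    - {"dx": 0.04, "dy": 0, "dz": 0, "yaw": 0, "jaw": 0.06}
    - {"dx": 0.04, "dy": 0, "dz": 0, "yaw": 0, "jaw": 0.06}
    - {"dx": 0, "dy": 0, "dz": 0, "yaw": 0, "jaw": 0.06}
    - {"dx": 0, "dy": 0, "dz": 0, "yaw": 0, "jaw": 0.06}

```text
clock: 21.95
eef_pos: [0.4358, 0.405, 0.2593]
eef_rot: [0.231, 3.131, 0.002]
contact_force: [0.5, -0.3, -1.0]
grip_width: 0.707
```

```bash
python3 - <<'E'
from h import *
p=manip.capture("side"); C=p["color"]; t=manip.capture("top"); q=t["color"]
a=cv2.resize(C[60:310,220:380],None,fx=2.2,fy=2.2); b=cv2.resize(q[80:250,40:230],None,fx=2.3,fy=2.3)
h=max(a.shape[0],b.shape[0]); a=cv2.copyMakeBorder(a,0,h-a.shape[0],0,0,cv2.BORDER_CONSTANT); b=cv2.copyMakeBorder(b,0,h-b.shape[0],0,0,cv2.BORDER_CONSTANT)
cv2.imwrite("pics/s5.png",np.hstack([a,b]))
W=cloud(t); m=(abs(W[...,0]-.613)<.06)&(abs(W[...,1]-.36)<.02); v,u=np.nonzero(m)
A=np.c_[W[m][:,0],np.ones(m.sum())]; z=W[m][:,2]; k=z<.065; print("floor tilt",np.arctan(np.linalg.lstsq(A[k],z[k],rcond=None)[0][0]))
E
python3 where.py|head -1
```

```text
floor tilt 0.19827659307644646
22.05 [0.4373 0.4047 0.2585] F [0.5838 0.5616 0.0275] grip 0.699486062710163 y head 81.45218501400797 tz [ 0.0016  0.0009 -1.    ]
```

View pics/s5.png

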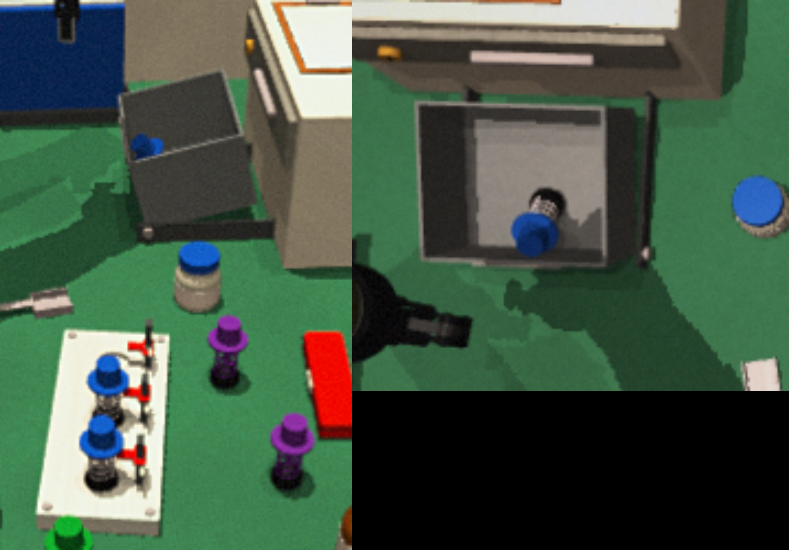

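The spring lies inside the bin, leaning on its near wall, and the two sound springs are standing. My quick tilt estimate of 0.198 disagrees with the earlier 0.254, so I check it with the same plane fit as before.

```bash
python3 - <<'E'
from h import *
np.set_printoptions(precision=4,suppress=True)
t=manip.capture("top"); W=cloud(t); o=manip.outline_of(t,"bin")[0]; print(o["bbox"])
q=W[o["pixels"]]; q=q[~np.isnan(q[:,0])]; rng=np.random.default_rng(0); best=np.zeros(len(q),bool)
for _ in range(600):
    a=q[rng.choice(len(q),3,False)]; n=np.cross(a[1]-a[0],a[2]-a[0]); n/=np.linalg.norm(n)+1e-12
    m=abs((q-a[0])@n)<.003
    if abs(n[2])>.8 and m.sum()>best.sum(): best=m
a=q[best]; n=np.linalg.svd(a-a.mean(0),full_matrices=False)[2][2]; n*=np.sign(n[2]); print(best.sum(),a.mean(0),n,"tilt",np.arctan2(-n[0],n[2]))
E
```

```text
[115.8, 160.4, 99.6, 70.8]
2568 [0.6207 0.3985 0.0384] [-0.2523  0.0053  0.9676] tilt 0.2550796045263357
```

The tilt is unchanged (0.255 against 0.252–0.254 before). I hand the job in.

```bash
python3 -c "
from plant import manip
print(manip.sign_off())"
```

```text
the job is handed in; nothing more can be done
None
```

I tested all three springs, put the tired one in the grey returns bin and handed the job in at about 22 s.

| Spring (tester y) | Measured load at the end of the press | Shortened by |
|---|---|---|
| 1 (+95 mm) | about 12.3 N, then 1 mm deeper (about 12.9 N, not read again) | about 24–25 mm |
| 2 (0) | about 12.6 N | about 11 mm |
| 3 (-95 mm) | about 13.4 N, highest reading 14.3 N | about 11.5 mm |

- **Tired spring:** it is spring 1. Its pointer dropped about 22 mm and was clearly the lowest in the picture, while pointers 2 and 3 stayed above their white lines. I did not measure the final pointer heights.
- **Final picture:** spring 1 lies inside the bin, leaning on its near wall. The other two stand in their sockets, the purple and green look-alikes look untouched, and the gripper is clear of everything.
- **Check that disagreed:** a rough estimate of the bin's tilt gave 0.198 rad. Repeating the earlier plane fit gave 0.255, against about 0.252 before, so the bin did not move.

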